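Seat and lock the exchange block in the block mixer

TASK

The blue tube block stands loosely near the front of the block mixer's platform. Without lifting it, push it with the fingertips straight back until it is fully home against the back stop of its nest, then push the mixer's black-knobbed clamp lever past its first detent all the way to the second stop, so that the spring pad holds the block fast. Leave the things round the mixer standing as they are.

Things in the scene. Friction and masses are not known exactly. Their poses are not given: they have to be found in the camera images.
- mixer: White and grey bench mixer, 240 x 200 mm, fixed. Origin: centre of its underside; x points from its sloped control panel to its back, y to its left, z up. Platform 84 mm above the origin. Nest on it: back stop (face at x = +72 mm), left fence (face at y = +65 mm), spring clamp pad on the right (face at y = -31 mm when open), all at most 22 mm high; front and top are open.
- nest_home (a point): Point where the block's centre is when the block is fully home: against the back stop and against the left fence, axes parallel to the mixer's. In the mixer frame (27, 20, 112) mm.
- block_center (a point): Centre (half-way up) of the loose blue 12-well tube block, 90 x 90 x 56 mm high, about 0.6 kg (varies), upright on the platform, x axis roughly as the mixer's. Starts 35 to 55 mm short of the back stop, slightly turned, with up to 6 mm side play. 2 to 7 N on its front face slide it. The clamp pad later moves it the last millimetres to the left fence.
- lever_knob (a point): Middle of the upright black knob (diameter 19 mm, 40 mm high, from 20 mm below this point to 20 mm above) on the end of the clamp lever, 90 mm from the pivot and 134 mm above the worktop. The steel lever arm, 13 mm wide and 7 mm thick, runs just below the knob. At the knob's height nothing stands within 40 mm of it along its way.
- lever_pivot (a point): Pivot axis (vertical) of the clamp lever, at the right front corner of the platform; in the mixer frame (-35, -64, 110) mm.
- lock_lever (a joint): Lever angle about its vertical pivot, rad, counter-clockwise from above. 0: open, points to the mixer's right (-y). About 0.55: first detent, pad not yet clamping. 1.2: second, fixed stop, lever points backwards and 21 degrees outwards, pad clamps. A spring roller resists over two humps (tops at 0.26 and 0.94; 4 to 10 N at the knob) and holds the lever in each position; near a top it may stay.
- clamp_pad: Black clamp pad, 72 x 8 x 20 mm, on springs at the right of the nest; a cam on the lever drives it to the left. Origin: that of the mixer, shifted with the pad.
- vial_a: Small clear capped vial, diameter 22 mm, 50 mm high, on the worktop to the right of the mixer; origin at the centre of its underside. To be left alone.
- vial_b: Another vial of the same size, also to the right of the mixer; origin at the centre of its underside. To be left alone.
- dropper: White dropper bottle with a red cap, diameter 34 mm, 75 mm high, to the left of the mixer; origin at the centre of its underside. To be left alone.
- bench_timer: White bench timer, 66 x 62 x 20 mm, to the left of the mixer; origin at the centre of its underside. To be left alone.

How it is judged:
On the way, in this order (a step that is already met when the one before it is completed fails the run):
1. the block stands fully home against the back stop (within 3 mm) while the lever is still open (x of block_center in the frame of nest_home above -0.003 m and value of joint lock_lever below 0.3 rad), for 0.2 s.
2. the lever has passed the first detent and reached the second stop (value of joint lock_lever above 1.15 rad), for 0.2 s.
At the end, for the whole second after the job is handed in: The lever rests at its second stop (above 1.15 rad); the block stands upright and square in the nest, within 4 mm of the back stop and 3 mm of the left fence, at rest, and the spring pad presses on it with more than 4 N (value of joint lock_lever above 1.15 rad and x of block_center in the frame of nest_home between -0.004 and 0.003 m and y of block_center in the frame of nest_home between -0.003 and 0.003 m and angle between the x axis of block_center and the x axis of mixer, either way round below 0.04 rad and angle between block_center's own z axis and vertical below 0.03 rad and contact force between clamp_pad and tube_block above 4 N and linear speed of tube_block below 0.01 m/s); the robot touches nothing.
It fails at once if the block is lifted by more than 8 mm off the platform (z of block_center in the frame of nest_home above 0.008 m).
It fails at once if the block is tipped (angle between block_center's own z axis and vertical above 0.25 rad).
It fails at once if a vial, the dropper bottle or the timer is moved by more than 20 mm or knocked over (distance of any of vial_a, vial_b, dropper, bench_timer from where it was at the start of the episode above 0.02 m or angle between any of vial_a, vial_b, dropper's own z axis and vertical above 0.5 rad).
It also fails if it takes over 48 s, if anything falls off the work surface, if the arm or the gripper's body presses on something with over 40 N, if the wrist force passes 120 N, or if a joint passes its speed limit or range.

ROBOT

A 6-joint arm with a two-finger parallel gripper is mounted at the origin on a cart in front of the work surface, level with it; the furniture and walls round the work are solid. World frame = base frame: x ahead of the robot, y to its left, z up, the work surface at z = 0. Lengths are in m, angles in rad, forces in N, time in s.
With the tool pointing down it reaches from about 0.425 to 0.95 m from the base axis. Payload 3.5 kg.
Tool frame: the origin (TCP) lies at the very end of the fingers, on their centre line; the grasp point (between the pads) lies 19 mm behind it; z points along the fingers, y is the line along which they close (so a half turn about z gives the same grasp; the last joint's range is limited). The gripper opens to 85 mm and grips with 20 to 120 N. Pads are 22 mm wide; open, the fingers measure 114 mm over their backs; the gripper's body (76 mm by 85 mm) begins 54 mm behind the grasp point. The pads swing forward as they close: fully open they stand 13 mm farther back than shut.
Start: joints at [-1.45, 0.286, 1.577, -0, 1.279, -0.15], TCP at [0.181, -0.65, 0.231] pointing down, gripper open.
Joint ranges: [-2.77, 2.77], [-0.9, 2.22], [0.21, 2.48], [-1.53, 4.67], [0.24, 2.81], [-2.84, 2.84]. Speed limits (rad/s): [2.79, 2.79, 3.14, 3.14, 3.14, 3.14].

INTERFACE

Orientations are given as a unit quaternion [x, y, z, w].
In Python, from plant import ctrl, optics, sign_off gives the robot as it stands.
- The arm moves only by the shell command python3 -m creep 'ROWS' [FORCE]. ROWS is JSON, a list of rows, each an object of numbers: "x", "y", "z": the shift along the tool's x, y, z in mm; "rx", "ry", "rz": the turn, a rotation vector about the tool's x, y, z in degrees; "grip": the opening, from 0 (shut) to 1 (fully open). In form: [{"x": .., "y": .., "z": .., "rx": .., "ry": .., "rz": .., "grip": ..}, ...]. A call has exactly 10 rows; each row shifts and turns the commanded pose from where the row before left it, along the tool's axes as they then stand; what a row does not reach is not made up. A row lasts 1/12 s, in which the tool goes at most 41.7 mm and 7.16 degrees, less where a joint would pass 70% of its speed; a pose out of reach is approached as far as the arm can. A call with a gripper value outside its range is refused whole. The fingers move at their own pace and stop on an object; FORCE is the grip in N (left out, the last holds). Time passes only in rows, so rows that do not move let the fingers close, or fill a call up. It gives the time, the measured TCP pose, the force, the opening and the grip force at its end, in the units of the state.
- ctrl.get_state(): the state, without advancing time (a new reading comes with each control period).
- optics.read_camera(name): name is "scene" or "top" or "wrist"; returns a dict with "color" (420x560x3 uint8, blue, green, red), "K" (3x3 intrinsics, pixels), "R" (3x3) and "t" (3): a world point X has camera coordinates R X + t. Camera axes: x right, y down, z forward; pixel columns grow to the right and rows downward; lengths in m; the calibration is good to about 2 mm. A picture is of the moment at which its call begins. There is no depth.
- sign_off(): hands the job in; it is judged then, once.
The state is a dict: "time": time; "qpos": joint angles; "dq": joint speeds; "joint_efforts": joint torques, N m; "eef_pos": TCP position; "tcp_rot": TCP orientation; "contact_force": force on the tool from outside, world axes, zero at the start; "wrist_torque": the same for the moment, N m; "opening": opening from 0.0 (shut) to 1.0 (fully open); "finger_force": force on a finger pad.
Only numpy, scipy, OpenCV 4.12 (cv2) and the standard library are available. Lean on these libraries where they do the work, as an engineer would, in place of code of your own. Each camera call takes 0.05 s, during which the arm holds its last target. There are 200 camera calls.

## Working session

There is one attempt and no reset: what is moved stays moved. The work goes in short steps, Python scripts to look and compute and a shell command to move; the robot and the scene stay as the last step left them, time stands still between calls to the robot, and variables do not carry over. Pictures are saved under pics/ and viewed, at most 10 in all, crops included, and the job is handed in when it is done.

```bash
mkdir -p pics; ls; python3 - <<'E'
from plant import ctrl, optics
import cv2,numpy as np
for n in ["scene","top"]:
    c=optics.read_camera(n); cv2.imwrite(f"pics/{n}0.png",c["color"]); np.savez(f"pics/{n}0.npz",**c)
    print(n,np.round(c["K"],1).tolist(),np.round(-c["R"].T@c["t"],3), np.round(c["R"],2).tolist())
s=ctrl.get_state();print(s)
E
```

```text
pics
scene [[455.5, 0.0, 270.8], [0.0, 455.5, 208.8], [0.0, 0.0, 1.0]] [-0.184 -0.535  0.536] [[0.6, -0.8, 0.01], [-0.31, -0.25, -0.92], [0.74, 0.54, -0.4]]
top [[414.3, 0.0, 282.8], [0.0, 414.3, 212.7], [0.0, 0.0, 1.0]] [0.512 0.044 1.041] [[-0.0, -1.0, 0.0], [-1.0, 0.0, -0.07], [0.07, -0.0, -1.0]]
{'time': 0.1, 'qpos': array([-1.45000241e+00,  2.87121951e-01,  1.57803593e+00, -8.00729184e-06,
        1.27859806e+00, -1.49994581e-01]), 'dq': array([ 0.00131715, -0.00166426, -0.00265975,  0.00184397, -0.00105724,
        0.00080968]), 'joint_efforts': array([ 3.70509670e-04, -4.07295871e+01, -2.93699938e+01, -1.46779621e-04,
        3.40399762e-03,  1.21170137e-05]), 'eef_pos': array([ 0.18051421, -0.64979685,  0.23005269]), 'tcp_rot': array([ 9.90847456e-01,  1.34982031e-01,  1.19595427e-05, -1.08158664e-03]), 'contact_force': array([-0.43118646, -0.48048893, -0.1098803 ]), 'wrist_torque': array([-0.02317419,  0.00416751, -0.00772501]), 'finger_force': 0.0, 'opening': 0.9984381301864294}
```

View pics/top0.png

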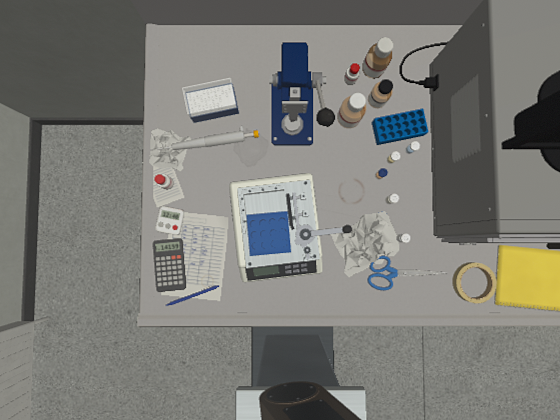

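View pics/scene0.png

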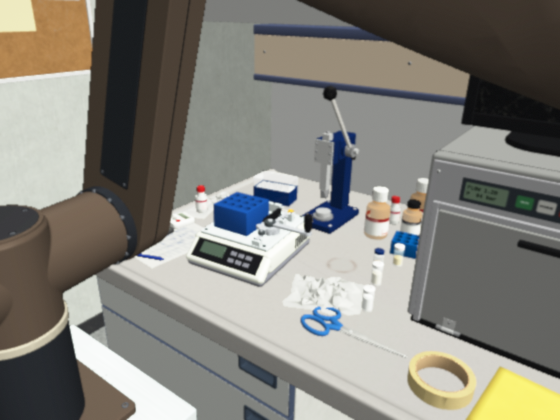

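The top view shows the mixer near (275,228), panel towards the robot. The blue block is at (270,233), the lever hub at (306,234) and the knob at (347,229). The vials are to the right at (393,198) and (404,238), clear of the mixer. In the scene view the block sits on the platform at (241,212).

```bash
cat > h.py <<'E'
import numpy as np,cv2
def ray(c,px,z):
    px=np.atleast_2d(np.array(px,float)); d=np.c_[px,np.ones(len(px))]@np.linalg.inv(c["K"]).T@c["R"]
    o=-c["R"].T@c["t"]; return o+d*((z-o[2])/d[:,2])[:,None]
def proj(c,X):
    p=(np.atleast_2d(X)@c["R"].T+c["t"])@c["K"].T; return p[:,:2]/p[:,2:]
def blue(im):
    h=cv2.cvtColor(im,cv2.COLOR_BGR2HSV); return cv2.inRange(h,(105,120,60),(125,255,255))
E
python3 - <<'E'
from h import *
c=dict(np.load("pics/top0.npz")); im=c["color"]
m=blue(im); m[:200]=0;m[270:]=0;m[:,:235]=0;m[:,310:]=0
k=max(cv2.findContours(m,0,1)[0],key=cv2.contourArea); r=cv2.minAreaRect(k)
print(r); b=cv2.boxPoints(r); print(ray(c,b,.14).round(4))
# mixer outline: bright
g=cv2.cvtColor(im,cv2.COLOR_BGR2GRAY); print(g[225,225:330].tolist()); print(g[165:200,260].tolist())
d=(g<60).astype(np.uint8); d[:,:338]=0;d[:,358:]=0;d[:215]=0;d[240:]=0
n,l,s,ce=cv2.connectedComponentsWithStats(d); print(s,ce)
cv2.imwrite("pics/crop1.png",cv2.resize(im[165:290,220:370],None,fx=5,fy=4.8,interpolation=cv2.INTER_CUBIC))
E
```

```text
((268.24591064453125, 233.20494079589844), (40.4694709777832, 40.4694709777832), 84.80557250976562)
[[0.5701 0.1215 0.14  ]
 [0.5781 0.0337 0.14  ]
 [0.4905 0.0259 0.14  ]
 [0.4827 0.1131 0.14  ]]
[182, 182, 183, 162, 152, 154, 154, 156, 135, 150, 180, 210, 216, 214, 215, 219, 191, 193, 190, 194, 204, 171, 105, 81, 89, 82, 88, 92, 90, 91, 90, 90, 91, 90, 88, 90, 92, 90, 91, 90, 89, 90, 90, 89, 91, 90, 89, 90, 90, 90, 89, 90, 89, 89, 90, 89, 89, 90, 89, 90, 90, 87, 80, 133, 122, 69, 49, 47, 195, 210, 204, 159, 160, 170, 158, 156, 180, 183, 167, 164, 168, 170, 158, 165, 170, 189, 192, 193, 194, 194, 201, 212, 218, 173, 149, 152, 152, 154, 154, 153, 152, 152, 153, 154, 153]
[152, 152, 153, 153, 153, 154, 153, 154, 153, 153, 153, 153, 156, 128, 173, 195, 213, 215, 215, 217, 197, 199, 178, 198, 200, 199, 203, 107, 177, 203, 199, 198, 198, 196, 197]
[[     0      0    560    420 235154]
 [   343    226      9      7     46]] [[279.48687243 209.49618973]
 [346.60869565 228.97826087]]
```

View pics/crop1.png

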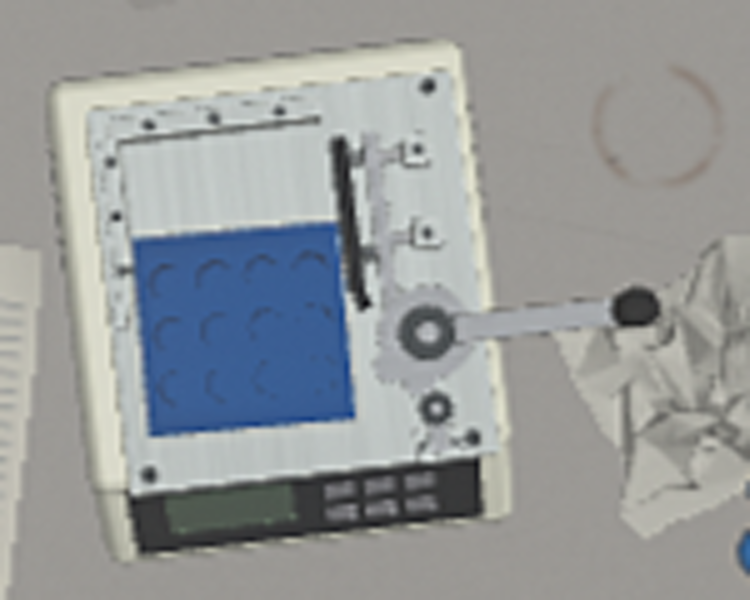

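The crop shows the back-stop line from (120,142) to (320,119), the hub at (427,333) and the knob at (635,307). From these I can get the mixer's yaw and origin.

```bash
python3 - <<'E'
from h import *
c=dict(np.load("pics/top0.npz"))
f=lambda u,v:(u/5+220-.4,v/4.8+165-.4)
L=ray(c,[f(120,145),f(320,122)],.106); v=L[1]-L[0]; print("stop",L.round(4),np.degrees(np.arctan2(v[0],-v[1])))
hub=ray(c,f(427,333),.118)[0]; kn=ray(c,[346.6,229],.154)[0]; v=kn-hub
print("hub",hub.round(4),"knob",kn.round(4),np.hypot(*v[:2]),np.degrees(np.arctan2(v[0],-v[1])))
P=ray(c,[f(412,160),f(427,245)],.09);print("posts",P.round(4))
C=ray(c,[f(112,163),f(123,270)],.106); v=C[1]-C[0];print("fence screws yaw",np.degrees(np.arctan2(-v[1],-v[0])))
yaw=np.radians(6.9); R=np.array([[np.cos(yaw),-np.sin(yaw)],[np.sin(yaw),np.cos(yaw)]])
o=hub[:2]-R@[-.035,-.064]; o2=kn[:2]-R@[-.035,-.154]; print("origin",o,o2)
tm=lambda X:(np.atleast_2d(X)[:,:2]-o)@R
print("stop m",tm(L).round(4)); B=ray(c,[[268.25,233.2]],.14); print("block m",tm(B).round(4)); 
print("vials",ray(c,[[393,198],[404,238]],.05).round(3),"oven",ray(c,[[433,237],[433,195]],0.).round(3), ray(c,[[440,237]],.3))
# scene view check: blue block bbox & knob projections
s=dict(np.load("pics/scene0.npz"));w=lambda m,z:np.r_[o+R@m,z]
print(proj(s,[w([-.035,-.154],.134),w(tm(B)[0],.14)]).round(1))
E
```

```text
stop [[0.6179 0.1307 0.106 ]
 [0.6288 0.04   0.106 ]] 6.842116168999326
hub [ 0.5289 -0.0075  0.118 ] knob [ 0.5388 -0.0946  0.154 ] 0.0876626653976776 6.494955588463849
posts [[ 0.6124 -0.0025  0.09  ]
 [ 0.5715 -0.0092  0.09  ]]
fence screws yaw 5.947723654637549
origin [0.55593129 0.06026414] [0.555035   0.06251227]
stop m [[ 0.07    0.0625]
 [ 0.0699 -0.0289]]
block m [[-0.0239  0.0163]]
vials [[ 0.616 -0.223  0.05 ]
 [ 0.52  -0.248  0.05 ]] oven [[ 0.523 -0.335  0.   ]
 [ 0.629 -0.338  0.   ]] [[ 0.51999159 -0.2385348   0.3       ]]
[[308.5 223.6]
 [241.8 202.2]]
```

```bash
python3 -m creep '[{"x":29,"y":-23,"grip":0.5},{"x":29,"y":-23,"grip":0.5},{"x":29,"y":-23,"grip":0.5},{"x":29,"y":-23,"grip":0.5},{"x":29,"y":-23,"grip":0.5},{"x":29,"y":-23,"grip":0.5},{"x":29,"y":-23,"grip":0.5},{"x":29,"y":-23,"grip":0.5},{"x":29,"y":-23,"grip":0.5},{"x":29,"y":-23,"grip":0.5}]'; python3 -m creep '[{"x":16,"y":-38,"grip":0.5},{"x":16,"y":-38,"grip":0.5},{"x":16,"y":-38,"grip":0.5},{"x":16,"y":-38,"grip":0.5},{"x":16,"y":-38,"grip":0.5},{"x":16,"y":-38,"grip":0.5},{"x":16,"y":-38,"grip":0.5},{"x":16,"y":-38,"grip":0.5},{"x":16,"y":-38,"grip":0.5},{"x":16,"y":-38,"grip":0.5}]'
```

```text
$[0]: bad value
$[0]: bad value
```

```bash
python3 -m creep '[{"x":29,"y":-23,"z":0,"rx":0,"ry":0,"rz":0,"grip":0.5},{"x":29,"y":-23,"z":0,"rx":0,"ry":0,"rz":0,"grip":0.5},{"x":29,"y":-23,"z":0,"rx":0,"ry":0,"rz":0,"grip":0.5},{"x":29,"y":-23,"z":0,"rx":0,"ry":0,"rz":0,"grip":0.5},{"x":29,"y":-23,"z":0,"rx":0,"ry":0,"rz":0,"grip":0.5},{"x":29,"y":-23,"z":0,"rx":0,"ry":0,"rz":0,"grip":0.5},{"x":29,"y":-23,"z":0,"rx":0,"ry":0,"rz":0,"grip":0.5},{"x":29,"y":-23,"z":0,"rx":0,"ry":0,"rz":0,"grip":0.5},{"x":29,"y":-23,"z":0,"rx":0,"ry":0,"rz":0,"grip":0.5},{"x":29,"y":-23,"z":0,"rx":0,"ry":0,"rz":0,"grip":0.5}]'
```

```text
time: 0.93
eef_pos: [0.399, -0.3493, 0.2309]
tcp_rot: [0.991, 0.135, -0.0, -0.0]
contact_force: [0.1, -0.8, -0.1]
opening: 0.497
finger_force: 0.0
```

```bash
python3 -m creep '[{"x":16,"y":-38,"z":0,"rx":0,"ry":0,"rz":0,"grip":0.5},{"x":16,"y":-38,"z":0,"rx":0,"ry":0,"rz":0,"grip":0.5},{"x":16,"y":-38,"z":0,"rx":0,"ry":0,"rz":0,"grip":0.5},{"x":16,"y":-38,"z":0,"rx":0,"ry":0,"rz":0,"grip":0.5},{"x":16,"y":-38,"z":0,"rx":0,"ry":0,"rz":0,"grip":0.5},{"x":16,"y":-38,"z":0,"rx":0,"ry":0,"rz":0,"grip":0.5},{"x":16,"y":-38,"z":0,"rx":0,"ry":0,"rz":0,"grip":0.5},{"x":16,"y":-38,"z":0,"rx":0,"ry":0,"rz":0,"grip":0.5},{"x":16,"y":-38,"z":0,"rx":0,"ry":0,"rz":4.3,"grip":0.5},{"x":0,"y":0,"z":0,"rx":0,"ry":0,"rz":4.4,"grip":0.5}]'; python3 - <<'E'
from plant import ctrl
from scipy.spatial.transform import Rotation as Ro
import numpy as np
s=ctrl.get_state(); r=Ro.from_quat(s["tcp_rot"]).as_matrix(); print(s["eef_pos"],np.degrees(np.arctan2(r[1,0],r[0,0])), s["qpos"])
d=np.r_[.459,.0653,.106]-s["eef_pos"]; print(r.T@d*1000)
E
```

```text
time: 1.77
eef_pos: [0.4452, 0.0232, 0.231]
tcp_rot: [0.998, 0.062, -0.0, -0.002]
contact_force: [-0.5, -0.8, -0.2]
opening: 0.5
finger_force: 0.0
[0.44519098 0.02320648 0.2309808 ] 7.079836295215985 [-0.17795449 -0.24192721  2.11504336  0.00313474  1.26935623  1.2683433 ]
[ 18.88557236 -39.68054624 125.10612858]
```

```bash
python3 -m creep '[{"x":4,"y":-10,"z":0,"rx":0,"ry":0,"rz":0.3,"grip":0.5},{"x":4,"y":-10,"z":0,"rx":0,"ry":0,"rz":0,"grip":0.5},{"x":4,"y":-10,"z":10,"rx":0,"ry":0,"rz":0,"grip":0.5},{"x":3,"y":-10,"z":20,"rx":0,"ry":0,"rz":0,"grip":0.5},{"x":0,"y":0,"z":25,"rx":0,"ry":0,"rz":0,"grip":0.5},{"x":0,"y":0,"z":25,"rx":0,"ry":0,"rz":0,"grip":0.5},{"x":0,"y":0,"z":20,"rx":0,"ry":0,"rz":0,"grip":0.5},{"x":0,"y":0,"z":15,"rx":0,"ry":0,"rz":0,"grip":0.5},{"x":0,"y":0,"z":10,"rx":0,"ry":0,"rz":0,"grip":0.5},{"x":0,"y":0,"z":0,"rx":0,"ry":0,"rz":0,"grip":0.5}]'; python3 - <<'E'
from plant import optics
import cv2
c=optics.read_camera("scene"); cv2.imwrite("pics/s1.png",cv2.resize(c["color"][140:290,160:360],None,fx=4,fy=4,interpolation=cv2.INTER_CUBIC))
E
```

```text
time: 2.6
eef_pos: [0.454, 0.0584, 0.1032]
tcp_rot: [0.998, 0.057, -0.003, -0.0]
contact_force: [-0.4, 0.6, 0.6]
opening: 0.495
finger_force: 0.0
```

View pics/s1.png

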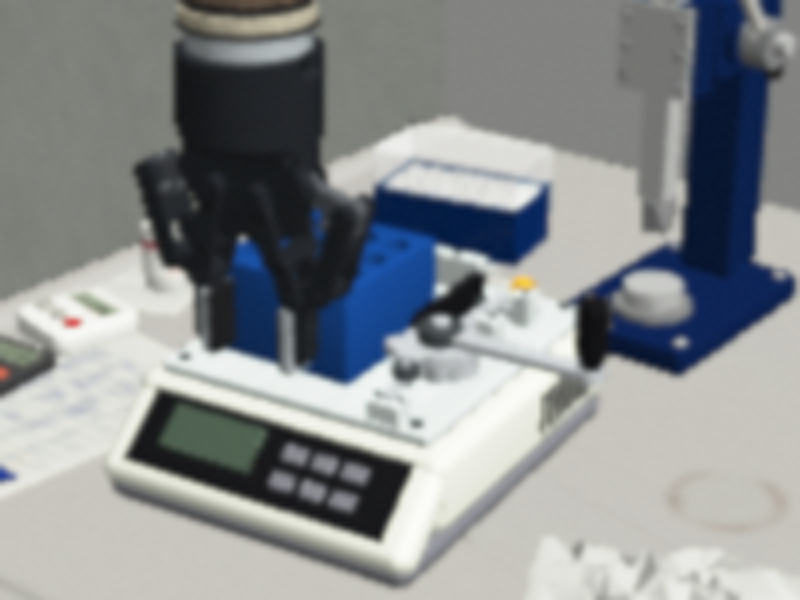

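The crop shows both fingertips at (215,320) and (295,340), just in front of the block's front face and clear of the platform. Next I push the block.

```bash
python3 -m creep '[{"x":5,"y":-3,"z":0,"rx":0,"ry":0,"rz":0,"grip":0.5},{"x":5,"y":-3,"z":0,"rx":0,"ry":0,"rz":0,"grip":0.5},{"x":5,"y":0,"z":0,"rx":0,"ry":0,"rz":0,"grip":0.5},{"x":5,"y":0,"z":0,"rx":0,"ry":0,"rz":0,"grip":0.5},{"x":5,"y":0,"z":0,"rx":0,"ry":0,"rz":0,"grip":0.5},{"x":5,"y":0,"z":0,"rx":0,"ry":0,"rz":0,"grip":0.5},{"x":5,"y":0,"z":0,"rx":0,"ry":0,"rz":0,"grip":0.5},{"x":5,"y":0,"z":0,"rx":0,"ry":0,"rz":0,"grip":0.5},{"x":5,"y":0,"z":0,"rx":0,"ry":0,"rz":0,"grip":0.5},{"x":5,"y":0,"z":0,"rx":0,"ry":0,"rz":0,"grip":0.5}]'; python3 -m creep '[{"x":3,"y":0,"z":0,"rx":0,"ry":0,"rz":0,"grip":0.5},{"x":3,"y":0,"z":0,"rx":0,"ry":0,"rz":0,"grip":0.5},{"x":2,"y":0,"z":0,"rx":0,"ry":0,"rz":0,"grip":0.5},{"x":2,"y":0,"z":0,"rx":0,"ry":0,"rz":0,"grip":0.5},{"x":1,"y":0,"z":0,"rx":0,"ry":0,"rz":0,"grip":0.5},{"x":1,"y":0,"z":0,"rx":0,"ry":0,"rz":0,"grip":0.5},{"x":0,"y":0,"z":0,"rx":0,"ry":0,"rz":0,"grip":0.5},{"x":0,"y":0,"z":0,"rx":0,"ry":0,"rz":0,"grip":0.5},{"x":0,"y":0,"z":0,"rx":0,"ry":0,"rz":0,"grip":0.5},{"x":0,"y":0,"z":0,"rx":0,"ry":0,"rz":0,"grip":0.5}]'
```

```text
time: 3.48
eef_pos: [0.5044, 0.07, 0.1066]
tcp_rot: [0.998, 0.057, -0.002, -0.0]
contact_force: [-6.1, -1.0, 3.7]
opening: 0.505
finger_force: 3.0
time: 4.32
eef_pos: [0.5166, 0.0714, 0.1066]
tcp_rot: [0.998, 0.057, -0.001, -0.0]
contact_force: [-5.4, -0.2, 3.0]
opening: 0.503
finger_force: 2.5
```

```bash
python3 -m creep '[{"x":1,"y":0,"z":0,"rx":0,"ry":0,"rz":0,"grip":0.5},{"x":1,"y":0,"z":0,"rx":0,"ry":0,"rz":0,"grip":0.5},{"x":1,"y":0,"z":0,"rx":0,"ry":0,"rz":0,"grip":0.5},{"x":1,"y":0,"z":0,"rx":0,"ry":0,"rz":0,"grip":0.5},{"x":1,"y":0,"z":0,"rx":0,"ry":0,"rz":0,"grip":0.5},{"x":0,"y":0,"z":0,"rx":0,"ry":0,"rz":0,"grip":0.5},{"x":0,"y":0,"z":0,"rx":0,"ry":0,"rz":0,"grip":0.5},{"x":0,"y":0,"z":0,"rx":0,"ry":0,"rz":0,"grip":0.5},{"x":0,"y":0,"z":0,"rx":0,"ry":0,"rz":0,"grip":0.5},{"x":0,"y":0,"z":0,"rx":0,"ry":0,"rz":0,"grip":0.5}]'; python3 - <<'E'
from plant import optics
import cv2
from h import *
c=optics.read_camera("top"); np.savez("pics/top1.npz",**c); cv2.imwrite("pics/t1.png",cv2.resize(c["color"][165:290,220:370],None,fx=5,fy=4.8,interpolation=cv2.INTER_CUBIC))
E
```

```text
time: 5.15
eef_pos: [0.5216, 0.0719, 0.1065]
tcp_rot: [0.998, 0.057, -0.001, -0.0]
contact_force: [-4.8, -1.4, 3.4]
opening: 0.502
finger_force: 2.5
```

View pics/t1.png

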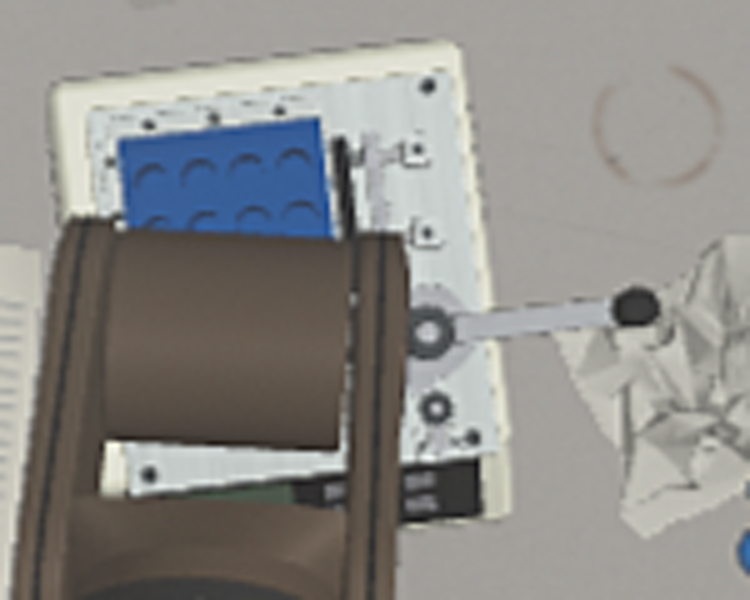

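The block's back edge, (118,138) to (318,118), is almost at the stop line, and the force is still only sliding friction. I keep creeping until contact.

```bash
python3 -m creep '[{"x":1,"y":0,"z":0,"rx":0,"ry":0,"rz":0,"grip":0.5},{"x":1,"y":0,"z":0,"rx":0,"ry":0,"rz":0,"grip":0.5},{"x":1,"y":0,"z":0,"rx":0,"ry":0,"rz":0,"grip":0.5},{"x":1,"y":0,"z":0,"rx":0,"ry":0,"rz":0,"grip":0.5},{"x":0,"y":0,"z":0,"rx":0,"ry":0,"rz":0,"grip":0.5},{"x":0,"y":0,"z":0,"rx":0,"ry":0,"rz":0,"grip":0.5},{"x":0,"y":0,"z":0,"rx":0,"ry":0,"rz":0,"grip":0.5},{"x":0,"y":0,"z":0,"rx":0,"ry":0,"rz":0,"grip":0.5},{"x":0,"y":0,"z":0,"rx":0,"ry":0,"rz":0,"grip":0.5},{"x":0,"y":0,"z":0,"rx":0,"ry":0,"rz":0,"grip":0.5}]'
```

```text
time: 6.03
eef_pos: [0.525, 0.0723, 0.1065]
tcp_rot: [0.998, 0.057, -0.002, 0.0]
contact_force: [-7.3, -0.3, 4.9]
opening: 0.502
finger_force: 3.4
```

```bash
python3 -m creep '[{"x":1,"y":0,"z":0,"rx":0,"ry":0,"rz":0,"grip":0.5},{"x":1,"y":0,"z":0,"rx":0,"ry":0,"rz":0,"grip":0.5},{"x":1,"y":0,"z":0,"rx":0,"ry":0,"rz":0,"grip":0.5},{"x":0,"y":0,"z":0,"rx":0,"ry":0,"rz":0,"grip":0.5},{"x":0,"y":0,"z":0,"rx":0,"ry":0,"rz":0,"grip":0.5},{"x":0,"y":0,"z":0,"rx":0,"ry":0,"rz":0,"grip":0.5},{"x":0,"y":0,"z":0,"rx":0,"ry":0,"rz":0,"grip":0.5},{"x":0,"y":0,"z":0,"rx":0,"ry":0,"rz":0,"grip":0.5},{"x":0,"y":0,"z":0,"rx":0,"ry":0,"rz":0,"grip":0.5},{"x":0,"y":0,"z":0,"rx":0,"ry":0,"rz":0,"grip":0.5}]'
```

```text
time: 6.87
eef_pos: [0.5249, 0.0723, 0.1065]
tcp_rot: [0.998, 0.057, -0.006, 0.0]
contact_force: [-16.6, -2.7, 13.0]
opening: 0.497
finger_force: 8.8
```

TCP stalled and the force rose to 17 N, so the block is home. I retreat, shut the fingers and go in front of the knob.

```bash
python3 -m creep '[{"x":-10,"y":0,"z":0,"rx":0,"ry":0,"rz":0,"grip":0.5},{"x":-20,"y":0,"z":0,"rx":0,"ry":0,"rz":0,"grip":0.5},{"x":-10,"y":0,"z":-20,"rx":0,"ry":0,"rz":0,"grip":0.5},{"x":-5,"y":10,"z":-30,"rx":0,"ry":0,"rz":0,"grip":0},{"x":-4,"y":30,"z":-20,"rx":0,"ry":0,"rz":0,"grip":0},{"x":0,"y":30,"z":0,"rx":0,"ry":0,"rz":0,"grip":0},{"x":0,"y":30,"z":0,"rx":0,"ry":0,"rz":0,"grip":0},{"x":0,"y":30,"z":0,"rx":0,"ry":0,"rz":0,"grip":0},{"x":0,"y":30,"z":0,"rx":0,"ry":0,"rz":0,"grip":0},{"x":0,"y":8,"z":0,"rx":0,"ry":0,"rz":0,"grip":0}]'; python3 - <<'E'
from plant import ctrl,optics
from scipy.spatial.transform import Rotation as Ro
from h import *
s=ctrl.get_state(); r=Ro.from_quat(s["tcp_rot"]).as_matrix(); print(s["eef_pos"],np.degrees(np.arctan2(r[1,0],r[0,0])), s["qpos"])
d=np.r_[.498,-.1,.121]-s["eef_pos"]; print(r.T@d*1000)
c=optics.read_camera("top"); m=blue(c["color"]); m[:175]=0;m[270:]=0;m[:,:235]=0;m[:,310:]=0
k=max(cv2.findContours(m,0,1)[0],key=cv2.contourArea); R=cv2.minAreaRect(k); print(R, ray(c,[R[0]],.14))
cv2.imwrite("pics/t2.png",cv2.resize(c["color"][165:290,220:370],None,fx=5,fy=4.8,interpolation=cv2.INTER_CUBIC))
E
```

```text
time: 7.7
eef_pos: [0.5006, -0.1035, 0.177]
tcp_rot: [0.998, 0.055, 0.002, 0.001]
contact_force: [-0.4, -0.6, 0.3]
opening: 0.001
finger_force: 0.0
[ 0.5006378  -0.10350677  0.17704277] 6.328871771276065 [-4.02175925e-01 -2.71667715e-02  2.02681700e+00 -8.29566510e-04
  1.13732631e+00  1.05851279e+00]
[-2.43989546 -3.93979643 56.02296223]
((265.4207458496094, 210.28659057617188), (41.08053207397461, 40.30751037597656), 83.6598129272461) [[0.58013144 0.07982264 0.14      ]]
```

View pics/t2.png

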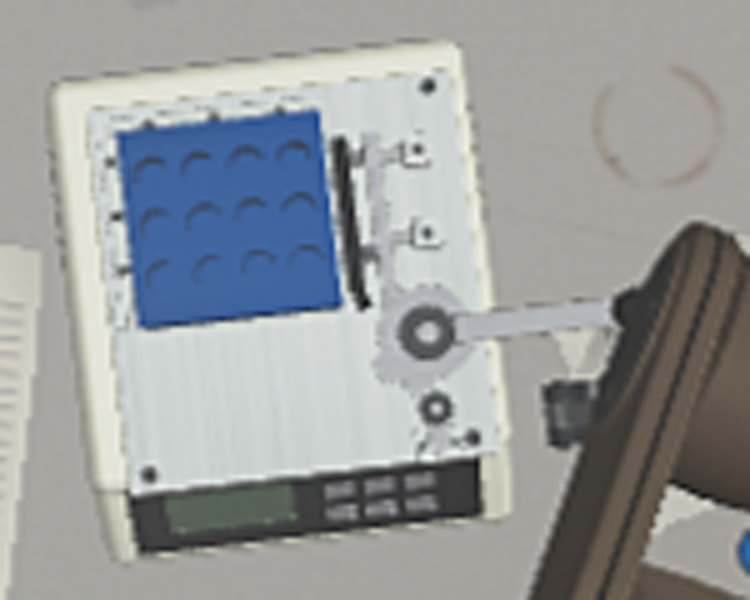

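The block is home and square, with its centre about 27.6 mm in mixer x. The knob at (628,305) is still open, and the hand is in front of and above it. I lower the hand and swing the lever.

```bash
python3 -m creep '[{"x":0,"y":-2,"z":10,"rx":0,"ry":0,"rz":0,"grip":0},{"x":0,"y":-2,"z":15,"rx":0,"ry":0,"rz":0,"grip":0},{"x":0,"y":0,"z":15,"rx":0,"ry":0,"rz":0,"grip":0},{"x":0,"y":0,"z":10,"rx":0,"ry":0,"rz":0,"grip":0},{"x":0,"y":0,"z":5,"rx":0,"ry":0,"rz":-0.5,"grip":0},{"x":4,"y":0,"z":0,"rx":0,"ry":0,"rz":0,"grip":0},{"x":4,"y":0,"z":0,"rx":0,"ry":0,"rz":0,"grip":0},{"x":4,"y":0,"z":0,"rx":0,"ry":0,"rz":0,"grip":0},{"x":3,"y":0,"z":0,"rx":0,"ry":0,"rz":0,"grip":0},{"x":0,"y":0,"z":0,"rx":0,"ry":0,"rz":0,"grip":0}]'; python3 - <<'E'
from plant import ctrl
from scipy.spatial.transform import Rotation as Ro
import numpy as np
s=ctrl.get_state(); a=np.radians(6.8); R=np.array([[np.cos(a),-np.sin(a)],[np.sin(a),np.cos(a)]])
print((s["eef_pos"][:2]-[.5545,.0615])@R-[-.035,-.064])
E
```

```text
time: 8.58
eef_pos: [0.5151, -0.0942, 0.1224]
tcp_rot: [0.998, 0.061, 0.001, 0.0]
contact_force: [-0.4, -0.2, 0.5]
opening: 0.005
finger_force: 0.0
[-0.02255971 -0.08592219]
```

```bash
python3 -m creep '[{"x":2,"y":3,"z":0,"rx":0,"ry":0,"rz":0,"grip":0},{"x":5.5,"y":1,"z":0,"rx":0,"ry":0,"rz":-3.45,"grip":0},{"x":5.5,"y":1,"z":0,"rx":0,"ry":0,"rz":-3.45,"grip":0},{"x":5.5,"y":1,"z":0,"rx":0,"ry":0,"rz":-3.45,"grip":0},{"x":5.5,"y":1,"z":0,"rx":0,"ry":0,"rz":-3.45,"grip":0},{"x":5.5,"y":1,"z":0,"rx":0,"ry":0,"rz":-3.45,"grip":0},{"x":5.5,"y":1,"z":0,"rx":0,"ry":0,"rz":-3.45,"grip":0},{"x":5.5,"y":1,"z":0,"rx":0,"ry":0,"rz":-3.45,"grip":0},{"x":5.5,"y":1,"z":0,"rx":0,"ry":0,"rz":-3.45,"grip":0},{"x":0,"y":0,"z":0,"rx":0,"ry":0,"rz":0,"grip":0}]'; cat > l.py <<'E'
from plant import ctrl
from scipy.spatial.transform import Rotation as Ro
import numpy as np
s=ctrl.get_state(); a=np.radians(6.8); R=np.array([[np.cos(a),-np.sin(a)],[np.sin(a),np.cos(a)]])
p=(s["eef_pos"][:2]-[.5545,.0615])@R-[-.035,-.064]
r=Ro.from_quat(s["tcp_rot"]).as_matrix(); th=np.arctan2(r[1,0],r[0,0])-a
Q=np.array([[np.cos(th),-np.sin(th)],[np.sin(th),np.cos(th)]]); print("tool turn",th,"offset in tool-turn frame",p@Q, "lever est", np.arctan2(p[0],-p[1])+np.arcsin(20.5/1000/np.hypot(*p)))
E
python3 l.py
```

```text
time: 9.42
eef_pos: [0.5607, -0.0902, 0.1217]
tcp_rot: [0.955, 0.298, 0.0, 0.0]
contact_force: [0.0, -0.2, 0.0]
opening: -0.003
finger_force: 0.0
tool turn 0.48652382547192846 offset in tool-turn frame [-0.02029518 -0.08807392] lever est 0.48884998235182525
```

```bash
python3 -m creep '[{"x":5.5,"y":1.2,"z":0,"rx":0,"ry":0,"rz":-3.45,"grip":0},{"x":5.5,"y":1.2,"z":0,"rx":0,"ry":0,"rz":-3.45,"grip":0},{"x":5.5,"y":1,"z":0,"rx":0,"ry":0,"rz":-3.45,"grip":0},{"x":5.5,"y":1,"z":0,"rx":0,"ry":0,"rz":-3.45,"grip":0},{"x":5.5,"y":1,"z":0,"rx":0,"ry":0,"rz":-3.45,"grip":0},{"x":5.5,"y":1,"z":0,"rx":0,"ry":0,"rz":-3.45,"grip":0},{"x":5.5,"y":1,"z":0,"rx":0,"ry":0,"rz":-3.45,"grip":0},{"x":5.5,"y":1,"z":0,"rx":0,"ry":0,"rz":-3.45,"grip":0},{"x":0,"y":0,"z":0,"rx":0,"ry":0,"rz":0,"grip":0},{"x":0,"y":0,"z":0,"rx":0,"ry":0,"rz":0,"grip":0}]'; python3 l.py; python3 - <<'E'
from plant import optics
import cv2
c=optics.read_camera("scene"); cv2.imwrite("pics/s2.png",cv2.resize(c["color"][140:290,200:400],None,fx=4,fy=4,interpolation=cv2.INTER_CUBIC))
E
```

```text
time: 10.25
eef_pos: [0.5958, -0.0645, 0.1214]
tcp_rot: [0.857, 0.516, -0.0, 0.0]
contact_force: [0.2, -2.3, -0.1]
opening: 0.003
finger_force: 0.7
tool turn 0.9646393351514335 offset in tool-turn frame [-0.01946358 -0.08777828] lever est 0.9764623197969302
```

View pics/s2.png

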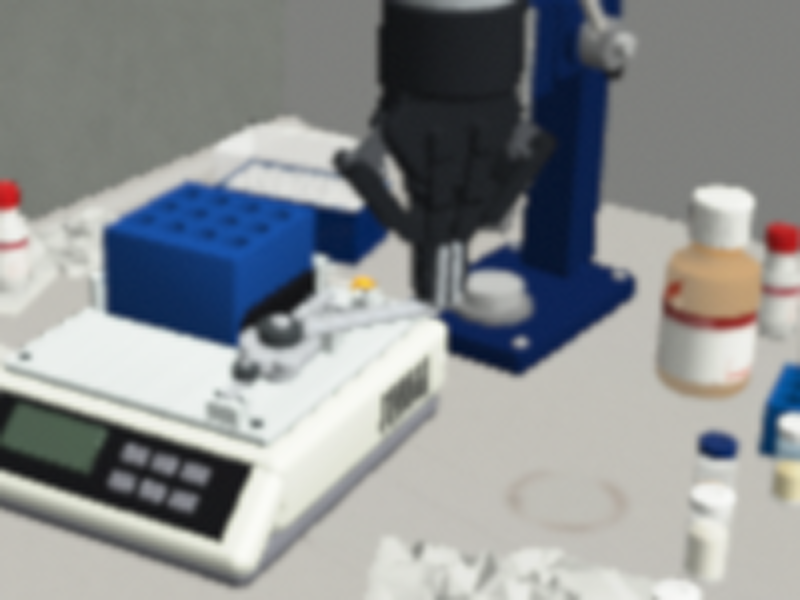

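The lever arm now points from (280,330) to (435,308), with the fingers behind the knob. About 13° remain.

```bash
python3 -m creep '[{"x":5.5,"y":1,"z":0,"rx":0,"ry":0,"rz":-3.45,"grip":0},{"x":5.5,"y":1,"z":0,"rx":0,"ry":0,"rz":-3.45,"grip":0},{"x":5.5,"y":1,"z":0,"rx":0,"ry":0,"rz":-3.45,"grip":0},{"x":4,"y":1,"z":0,"rx":0,"ry":0,"rz":-2,"grip":0},{"x":2,"y":0,"z":0,"rx":0,"ry":0,"rz":0,"grip":0},{"x":1,"y":0,"z":0,"rx":0,"ry":0,"rz":0,"grip":0},{"x":0,"y":0,"z":0,"rx":0,"ry":0,"rz":0,"grip":0},{"x":0,"y":0,"z":0,"rx":0,"ry":0,"rz":0,"grip":0},{"x":0,"y":0,"z":0,"rx":0,"ry":0,"rz":0,"grip":0},{"x":0,"y":0,"z":0,"rx":0,"ry":0,"rz":0,"grip":0}]'; python3 l.py
```

```text
time: 11.13
eef_pos: [0.6067, -0.0471, 0.1215]
tcp_rot: [0.796, 0.605, -0.003, 0.001]
contact_force: [-4.2, -9.4, 2.1]
opening: 0.002
finger_force: 5.4
tool turn 1.181594266426675 offset in tool-turn frame [-0.01825394 -0.0874193 ] lever est 1.207359389607177
```

```bash
python3 -m creep '[{"x":1,"y":0,"z":0,"rx":0,"ry":0,"rz":0,"grip":0},{"x":1,"y":0,"z":0,"rx":0,"ry":0,"rz":0,"grip":0},{"x":1,"y":0,"z":0,"rx":0,"ry":0,"rz":0,"grip":0},{"x":1,"y":0,"z":0,"rx":0,"ry":0,"rz":0,"grip":0},{"x":0,"y":0,"z":0,"rx":0,"ry":0,"rz":0,"grip":0},{"x":0,"y":0,"z":0,"rx":0,"ry":0,"rz":0,"grip":0},{"x":0,"y":0,"z":0,"rx":0,"ry":0,"rz":0,"grip":0},{"x":0,"y":0,"z":0,"rx":0,"ry":0,"rz":0,"grip":0},{"x":0,"y":0,"z":0,"rx":0,"ry":0,"rz":0,"grip":0},{"x":0,"y":0,"z":0,"rx":0,"ry":0,"rz":0,"grip":0}]'; python3 l.py
```

```text
time: 11.97
eef_pos: [0.6068, -0.0468, 0.1215]
tcp_rot: [0.796, 0.606, -0.007, 0.003]
contact_force: [-8.5, -18.9, 3.2]
opening: -0.006
finger_force: 10.6
tool turn 1.1822644438116183 offset in tool-turn frame [-0.01797087 -0.08741933] lever est 1.2112861384399376
```

```bash
python3 -m creep '[{"x":-6,"y":0,"z":0,"rx":0,"ry":0,"rz":0,"grip":0},{"x":-12,"y":0,"z":0,"rx":0,"ry":0,"rz":0,"grip":0},{"x":-15,"y":0,"z":0,"rx":0,"ry":0,"rz":0,"grip":0},{"x":0,"y":0,"z":-25,"rx":0,"ry":0,"rz":0,"grip":0},{"x":0,"y":0,"z":-35,"rx":0,"ry":0,"rz":0,"grip":0},{"x":-20,"y":0,"z":-25,"rx":0,"ry":0,"rz":0,"grip":0},{"x":-35,"y":0,"z":0,"rx":0,"ry":0,"rz":0,"grip":0},{"x":-35,"y":0,"z":0,"rx":0,"ry":0,"rz":0,"grip":0},{"x":-20,"y":0,"z":0,"rx":0,"ry":0,"rz":0,"grip":0},{"x":0,"y":0,"z":0,"rx":0,"ry":0,"rz":0,"grip":0}]'; python3 - <<'E'
from plant import optics
from h import *
c=optics.read_camera("top"); m=blue(c["color"]); m[:175]=0;m[270:]=0;m[:,:235]=0;m[:,310:]=0
k=max(cv2.findContours(m,0,1)[0],key=cv2.contourArea); r=cv2.minAreaRect(k); print(r, ray(c,[r[0]],.14))
cv2.imwrite("pics/t3.png",cv2.resize(c["color"][165:290,220:370],None,fx=5,fy=4.8,interpolation=cv2.INTER_CUBIC))
E
```

```text
time: 12.8
eef_pos: [0.5703, -0.1811, 0.2067]
tcp_rot: [0.797, 0.604, 0.0, 0.0]
contact_force: [0.7, 0.3, 0.5]
opening: 0.002
finger_force: 0.0
((264.48779296875, 210.39024353027344), (41.080528259277344, 41.08053207397461), 83.6598129272461) [[0.57990614 0.08185602 0.14      ]]
```

View pics/t3.png

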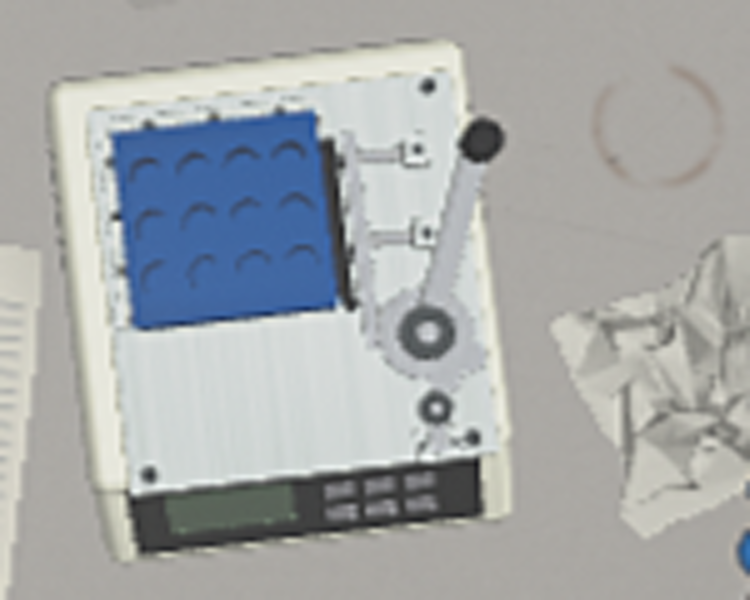

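The knob at (482,138) is about 21° outward, which is the second stop. The pad lies against the block, and the block has shifted left against the fence. The arm is clear.

```bash
python3 -c "
from plant import sign_off
print(sign_off())"
```

```text
the job is handed in; nothing more can be done
None
```

The job is handed in after about 13 s of robot time: camera and force readings put the block home against the back stop, moved over towards the left fence by the pad, with the clamp lever at its second stop and the arm clear; the pad force itself was not measured, and sign-off returned no verdict.

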